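# Prop up the inspection stage and square the steel bar on it

## Robot

A 7-joint arm with a two-finger parallel gripper is mounted at the origin on a cart in front of the work surface, level with it; the furniture and walls round the work are solid. World frame = base frame: x ahead of the robot, y to its left, z up, the work surface at z = 0. Lengths are in m, angles in rad, forces in N, time in s.
With the tool pointing down it reaches from about 0.425 to 0.875 m from the base axis. Payload 4.7 kg.
Tool frame: the origin (TCP) lies on the centre line of the jaws, within the pads' length; the fingertips stand 22 mm ahead of it and the grasp point (between the pads) lies 3 mm ahead of it; z points along the fingers, y is the direction in which the jaws open and shut (so a half turn about z gives the same grasp; the last joint's range is limited). The gripper opens to 87 mm and grips with 3 to 60 N. Pads are 19 mm wide; open, the fingers measure 117 mm over their backs; the gripper's body (75 mm by 190 mm) begins 51 mm behind the grasp point.
Start: joints at [0.014, 0.321, -0.07, 1.45, 0.023, 1.371, -0.057], TCP at [0.65, -0, 0.245] pointing down, gripper open.
Joint ranges: [-2.86, 2.86], [-0.3, 2.09], [-1.38, 1.24], [0.06, 2.45], [-1.56, 4.7], [0.09, 2.05], [-2.69, 2.69]. Speed limits (rad/s): [2.57, 2.57, 3.14, 3.14, 3.14, 3.14, 3.14].

## Interface

Orientations are given as a rotation vector (axis times angle).
In Python, from bench import ctrl, imaging, close_job, finder gives the robot as it stands. The module is installed in compiled form; this text tells all that it offers.
- The arm moves only by the shell command python3 -m jog 'ROWS' [FORCE]. ROWS is JSON, a list that holds one entry, the list of rows, each a list of 7 numbers: the shift along the tool's x, y, z in cm, then the turn, a rotation vector about the tool's x, y, z in degrees, then the finger opening in cm, from 0 to 8.7. In form: [[[dx, dy, dz, ax, ay, az, claw], ...]]. A call has 1 to 12 rows; each row shifts and turns the commanded pose from where the row before left it, along the tool's axes as they then stand; what a row does not reach is not made up. A row lasts 1/10 s, in which the tool goes at most 50 mm and 8.59 degrees, less where a joint would pass 70% of its speed; a pose out of reach is approached as far as the arm can. A call is refused whole if a number of a shift passes 5 or a number of a turn 8.59, either way. A call with a gripper value outside its range is refused whole. The fingers move at their own pace and stop on an object; FORCE is the grip in N (left out, the last holds). Time passes only in rows, so rows that do not move let the fingers close. It gives the time, the measured TCP pose, the force and the opening at its end, in the units of the state.
- ctrl.get_state(): the state, without advancing time (a new reading comes with each control period).
- imaging.get_image(name): name is "scene" or "side" or "wrist"; returns a dict with "frame" (420x560x3 uint8, red, green, blue), "intrinsics" (3x3 intrinsics, pixels), "k1" (the pictures are not rectified: a ray, as slopes to the right and down, at radius r is drawn at 1 + k1 r^2 times it, then the intrinsics apply), "pose" (4x4, takes a point from camera to world coordinates). Camera axes: x right, y down, z forward; pixel columns grow to the right and rows downward; lengths in m; the calibration is good to about 2 mm. A picture is of the moment at which its call begins. There is no depth.
- close_job(): hands the job in, once; it reports no verdict.
Trained networks look in the newest picture that a camera, given by its name, has taken for a name from the list of things; names that differ only in an ending like _2 or _b are one class to them, and where a whole thing is asked for, a point or a joint stands for the part that bears it (a point fixed in the world has none). Each returns a list of dicts, best first, with "conf" (0 to 1); they miss things now and then, are a little off and sometimes report something else, mostly with a low value. They report only what shows in the picture. A call takes as long as a camera call. They do not tell look-alikes from the thing itself.
- finder.trace(label, camera): "region" (420x560 bool, what is visible of it) and "point" ([row, column] as shares, 0 to 1, of the picture: columns of its width, rows of its height, amid what is visible of it).
- finder.spot_point(label, camera): "point" ([row, column] as shares, 0 to 1, of the picture: columns of its width, rows of its height: a listed point, or the origin of a listed thing).
The state is a dict: "time": time; "joint_positions": joint angles; "qd": joint speeds; "joint_torque": joint torques, N m; "position": TCP position; "tool_rot": TCP orientation; "ft_force": force on the tool from outside, world axes, zero at the start; "torque": the same for the moment, N m; "grip_width": opening from 0.0 (shut) to 1.0 (fully open).
Only numpy, scipy, OpenCV 4.12 (cv2) and the standard library are available. Lean on these libraries where they do the work, as an engineer would, in place of code of your own. Each camera call takes 0.05 s, during which the arm holds its last target. There are 200 camera calls.

## Task

Swing the lever with the round white grip all the way over, past its over-centre point, until it stands against its stop and props the tilting stage open by itself. Then lay the ground steel bar flat on the sloping plate, crosswise just above the two stop pins, and slide it down so that it touches both pins at once with its middle midway between them; let go and leave the other things where they are.

Things in the scene. Friction and masses are not known exactly. Their poses are not given: they have to be found in the camera images.
- stage: Tilting inspection stage fixed to the bench: grey base 160 x 150 x 10 mm with a bare aluminium plate hinged above it and a steel prop lever. Origin: on the bench, 20 mm from the base's centre towards +x. x: from the plate's hinged edge towards its free edge; y: along the hinge; z up. The hinge axis runs along y at x = -90 mm, z = 45 mm.
- stage_plate (a joint): Tilt of the aluminium plate (rad): 0 = flat and closed, grows as its free edge (stage +x side) rises. Plate 175 x 150 x 8 mm, underside on the hinge axis. The lever's roller lifts it from below: peak about 0.43, about 0.40 when propped open. It is not held by itself: without the lever it drops.
- stage_lever (a joint): Angle of the prop lever (rad): 0 = stowed, with its grip pointing to the stage's +x side; grows as the grip swings up, over and back towards -x; stop at 2.13. The lever lifts the plate as it goes; the balance point is at about 1.6: let go before that and it falls back shut, let go after it (from about 1.75) and it drops onto the stop and holds. It needs 2 to 4 N at the grip. It turns about point lever_hinge.
- lever_hinge (a point): Point on the lever's turning axis (stage y axis direction), abreast of the grip's middle; fixed to the stage at x = 20, y = 122, z = 22 mm. A positive lever angle turns the grip about the stage's -y axis, from +x upward.
- handle_mid (a point): Middle of the white plastic round grip, 16 mm diameter, 70 mm long, parallel to the stage's y axis, beside the plate on its +y side; 95 mm from lever_hinge. It is fixed to the lever and turns with it, so held in level fingers it must slip round between them. Stowed, the grip is at 33 degrees above the +x direction (74 mm above the bench); on the stop at 155 degrees (62 mm above the bench). Nothing is under the grip except the bench and perhaps the 36 mm high power strip.
- rest_mid (a point): Point on the upper surface of the aluminium plate, 65 mm up from the hinge: the centre of the bar's underside when the bar lies squarely against both pins. Moves with the plate: x up the slope, y along the hinge, z square to the plate. The two steel stop pins (12 mm diameter, 16 mm high) stand on the plate 15 mm down the slope from here, 34 mm to either side.
- bar: Loose ground steel bar, 18 x 100 x 18 mm, 0.24 kg, lying on the bench. Origin at the centre of its underside; y along its length, z up.
- bar_mid (a point): Centre of the steel bar (9 mm from each long face).
- tape_roll: Bystander: roll of masking tape lying flat, 67 mm diameter, 18 mm high. Origin at the centre of its underside.
- loupe: Bystander: small folding magnifier, 31 x 64 x 14 mm. Origin at the centre of its underside.
- beaker: Bystander: clear empty beaker, 52 mm diameter, 66 mm high. Origin at the centre of its underside.
There are look-alikes about, which are no part of the job. What is shaped like the bar but brown or yellow is not meant.

How it is judged:
By the outcome, as a careful person would: the job done as asked, in the order asked, and still so for the second after the job is handed in, with the robot touching nothing.
It also fails if it takes over 61 s, if anything falls off the work surface, if the arm or the gripper's body presses on something with over 40 N, if the wrist force passes 120 N, or if a joint passes its speed limit or range.

## Working session

There is one attempt and no reset: what is moved stays moved. The work goes in short steps, Python scripts to look and compute and a shell command to move; the robot and the scene stay as the last step left them, time stands still between calls to the robot, and variables do not carry over. Pictures are saved under pics/ and viewed, about 8 in all and at most 12, crops included, and the job is handed in when it is done.

```bash
mkdir -p pics; cat > h.py <<'E'
import numpy as np, cv2
from bench import ctrl, imaging, finder
from scipy.spatial.transform import Rotation as R
def ray(im,pt):
    K=im["intrinsics"];K=np.array(K);T=np.array(im["pose"])
    h,w=im["frame"].shape[:2]
    u,v=pt[1]*w,pt[0]*h
    d=cv2.undistortPoints(np.array([[[u,v]]],float),K,np.array([im["k1"],0,0,0,0.]))[0,0]
    r=T[:3,:3]@np.array([d[0],d[1],1]);return T[:3,3],r/np.linalg.norm(r)
def atz(im,pt,z):
    o,r=ray(im,pt);return o+r*(z-o[2])/r[2]
def proj(im,P):
    T=np.linalg.inv(np.array(im["pose"]));p=np.atleast_2d(P)@T[:3,:3].T+T[:3,3]
    return cv2.projectPoints(p.reshape(-1,1,3),np.zeros(3),np.zeros(3),np.array(im["intrinsics"],float),np.array([im["k1"],0,0,0,0.]))[0][:,0]
def tri(rs):
    A=sum(np.eye(3)-np.outer(r,r) for o,r in rs);b=sum((np.eye(3)-np.outer(r,r))@o for o,r in rs)
    return np.linalg.solve(A,b)
def save(im,n): cv2.imwrite("pics/"+n,np.ascontiguousarray(im["frame"][:,:,::-1]))
E
python3 - <<'E'
from h import *
np.set_printoptions(precision=4,suppress=True)
s=ctrl.get_state();print(s)
ims={}
for c in ["scene","side","wrist"]:
    im=imaging.get_image(c);ims[c]=im
    print(c,np.array(im["pose"])[:3,3])
    for l,z in [("stage",0),("bar",0),("bar_mid",.009),("handle_mid",.074),("rest_mid",.053),("lever_hinge",.022),("tape_roll",0),("loupe",0),("beaker",0)]:
        for d in finder.spot_point(l,c)[:4]:
            print(l,round(d["conf"],2),np.array(d["point"])*[420,560],atz(im,d["point"],z))
a=np.hstack([ims[c]["frame"] for c in ["scene","side"]])
cv2.imwrite("pics/a.png",cv2.resize(np.ascontiguousarray(np.vstack([ims["scene"]["frame"][:, :]])[:,:,::-1]),(800,600)))
cv2.imwrite("pics/b.png",cv2.resize(np.ascontiguousarray(ims["side"]["frame"][:,:,::-1]),(800,600)))
E
```

```text
{'time': 0.0, 'joint_positions': array([ 0.0141,  0.3218, -0.0701,  1.4517,  0.0226,  1.3708, -0.0569]), 'qd': array([ 0.0006, -0.0006,  0.0007,  0.0006,  0.0007, -0.003 ,  0.0023]), 'joint_torque': array([ -0.0003, -49.1285,  -0.4039, -31.2526,  -0.0641,   0.0438,
         0.0002]), 'position': array([ 0.6495, -0.    ,  0.2435]), 'tool_rot': array([-2.2205, -2.2206,  0.0022]), 'ft_force': array([-0.3579, -0.4457, -0.433 ]), 'torque': array([-0.0265, -0.0104, -0.0549]), 'grip_width': 1.0025418582535122}
scene [-0.2701 -0.6144  0.7305]
stage 0.61 [281.4   388.808] [ 0.5415 -0.3449  0.    ]
stage 0.36 [213.99  181.888] [0.4537 0.2862 0.    ]
bar 0.81 [264.012 224.112] [0.3539 0.0238 0.    ]
bar 0.77 [231.714 216.328] [0.4471 0.1384 0.    ]
bar 0.68 [270.396 386.4  ] [ 0.5758 -0.3228  0.    ]
bar 0.49 [195.594 260.904] [0.6787 0.1598 0.    ]
bar_mid 0.76 [191.814 259.504] [0.6831 0.1687 0.009 ]
bar_mid 0.65 [232.092 216.776] [0.4376 0.1268 0.009 ]
bar_mid 0.55 [257.586 225.12 ] [0.367  0.0313 0.009 ]
handle_mid 0.66 [226.296 356.776] [ 0.6063 -0.2165  0.074 ]
rest_mid 0.67 [273.084 387.
[... 1074 characters left out ...]
304] [ 0.3771 -0.0883  0.    ]
tape_roll 0.44 [268.716 280.896] [0.4585 0.1151 0.    ]
loupe 0.84 [328.692 283.192] [0.365  0.2577 0.    ]
beaker 0.67 [317.982 230.104] [0.4664 0.2872 0.    ]
beaker 0.36 [163.59 344.68] [ 0.5521 -0.4178  0.    ]
wrist [0.6513 0.0821 0.3853]
bar 0.91 [ 13.398 312.816] [0.6928 0.1727 0.    ]
bar 0.76 [53.802 85.12 ] [0.4524 0.1367 0.    ]
bar 0.76 [160.104  23.688] [0.3611 0.0237 0.    ]
bar_mid 0.95 [160.188  20.496] [0.3639 0.0251 0.009 ]
bar_mid 0.62 [54.39  75.992] [0.447  0.1352 0.009 ]
bar_mid 0.6 [  7.308 318.584] [0.6974 0.1762 0.009 ]
handle_mid 0.94 [371.784 255.416] [ 0.6326 -0.206   0.074 ]
tape_roll 0.83 [255.612  57.008] [ 0.3796 -0.0976  0.    ]
```

View pics/a.png

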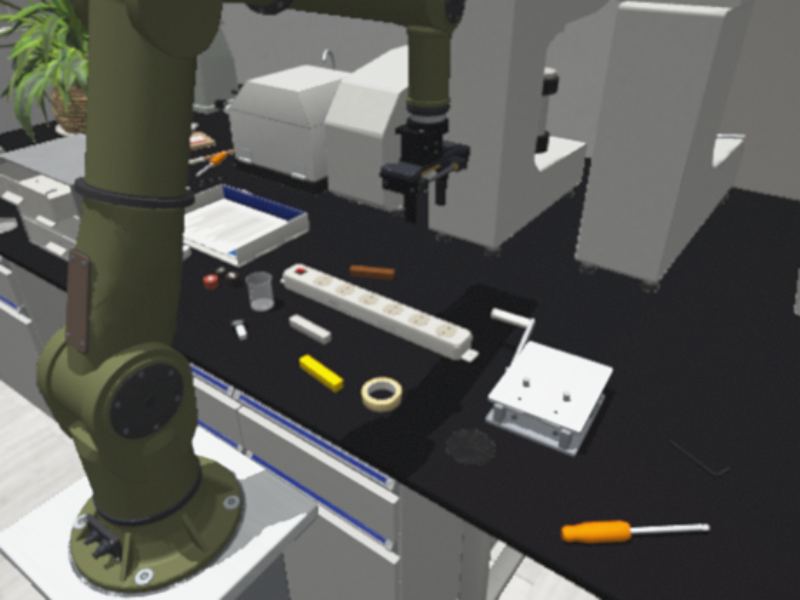

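View pics/b.png

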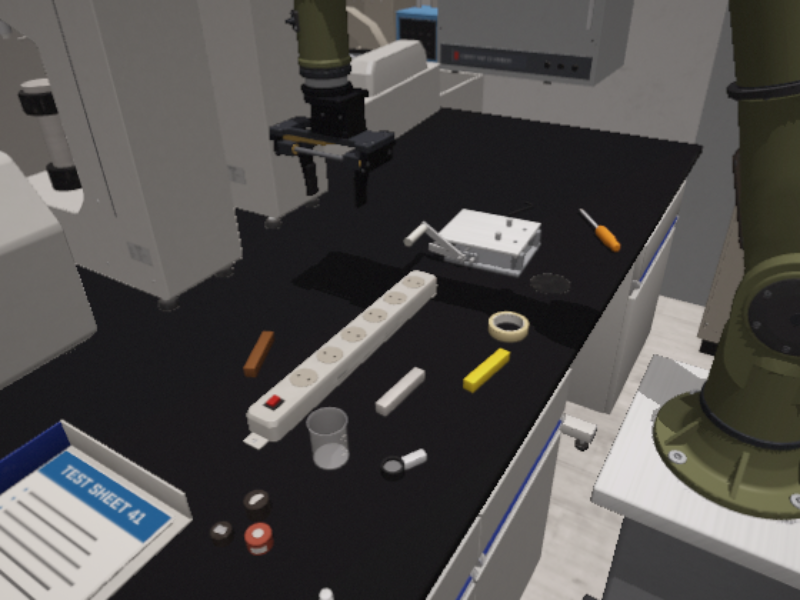

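The first picture shows the light-grey steel bar at about (310,328), between the brown and yellow look-alikes. The white lever grip is at about (510,317) and points away from the robot. The side picture agrees: bar at (400,390), grip at (415,233), strip end at (420,285). Next I'll move the wrist camera over the stage.

```bash
python3 -m jog '[[[-2.6,-0.7,0,0,0,0,8.7],[-2.6,-0.7,0,0,0,0,8.7],[-2.6,-0.7,0,0,0,0,8.7],[-2.6,-0.7,0,0,0,0,8.7],[-2.6,-0.7,0,0,0,0,8.7],[-2.6,-0.7,0,0,0,0,8.7],[-2.6,-0.7,0,0,0,0,8.7],[-2.6,-0.7,0,0,0,0,8.7],[0,0,0,0,0,0,8.7],[0,0,0,0,0,0,8.7]]]'
python3 - <<'E'
from h import *
np.set_printoptions(precision=4,suppress=True)
im=imaging.get_image("wrist")
for l,z in [("stage",0),("handle_mid",.074),("rest_mid",.053),("lever_hinge",.022)]:
    for d in finder.spot_point(l,"wrist")[:3]:
        print(l,round(d["conf"],2),np.array(d["point"])*[420,560],atz(im,d["point"],z))
d=finder.trace("stage_plate","wrist")
for e in d[:2]: 
  m=e["region"].astype(np.uint8); r=cv2.minAreaRect(cv2.findNonZero(m));b=cv2.boxPoints(r)
  print(e["conf"],b.tolist(),[atz(im,[p[1]/420,p[0]/560],.053) for p in b])
save(im,"c.png")
E
```

```text
time: 2.5
position: [0.5939, -0.2085, 0.2446]
tool_rot: [-2.223, -2.22, -0.001]
ft_force: [0.5, -0.1, -0.8]
grip_width: 1.0
stage 0.66 [278.796 228.424] [ 0.5402 -0.336   0.    ]
handle_mid 0.59 [194.796 309.4  ] [ 0.6302 -0.2078  0.074 ]
rest_mid 0.67 [305.886 198.52 ] [ 0.5127 -0.3414  0.053 ]
0.73 [[125.447509765625, 242.15957641601562], [290.24127197265625, 231.85995483398438], [297.80157470703125, 352.8249206542969], [133.0078125, 363.1245422363281]] [array([ 0.4401, -0.2646,  0.053 ]), array([ 0.614 , -0.2528,  0.053 ]), array([ 0.6254, -0.4056,  0.053 ]), array([ 0.4265, -0.4231,  0.053 ])]
```

View pics/c.png

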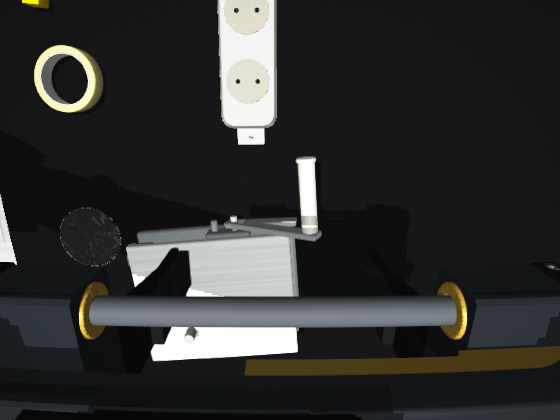

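The wrist picture shows the grip from (306,160) to (310,228), with its middle at about (308,194). The plate edge gives a stage yaw of about +4°. That puts the handle at (0.630,-0.207) and the stage origin at about (0.539,-0.336), which agrees with the network. I'll turn -4° about tool z, go down over the grip and close.

```bash
python3 -m jog '[[[0,0,0,0,0,-4,8.7],[0.2,1.2,0,0,0,0,8.7],[0.2,1.2,0,0,0,0,8.7],[0.2,1.3,0,0,0,0,8.7],[0,0,3,0,0,0,8.7],[0,0,3,0,0,0,8.7],[0,0,3,0,0,0,8.7],[0,0,3,0,0,0,8.7],[0,0,2,0,0,0,8.7],[0,0,1.5,0,0,0,8.7],[0,0,1.2,0,0,0,8.7],[0,0,0,0,0,0,8.7]]]' 15
python3 - <<'E'
from h import *
a=np.radians(np.arange(33,154,5))
p=9.5*np.c_[np.cos(a),-np.sin(a)]
print(np.round(np.diff(p,axis=0),2).tolist())
s=ctrl.get_state();print(s["position"])
im=imaging.get_image("wrist");save(im,"d.png")
for d in finder.spot_point("handle_mid","wrist"):print(d["conf"],np.array(d["point"])*[420,560],atz(im,d["point"],.074))
E
```

```text
time: 4.0
position: [0.63, -0.1989, 0.0758]
tool_rot: [-2.141, -2.296, 0.002]
ft_force: [-0.0, -0.7, 0.4]
grip_width: 1.0
[[-0.48, -0.67], [-0.54, -0.63], [-0.59, -0.58], [-0.64, -0.53], [-0.68, -0.47], [-0.72, -0.41], [-0.75, -0.34], [-0.78, -0.28], [-0.8, -0.21], [-0.82, -0.14], [-0.83, -0.07], [-0.83, 0.01], [-0.82, 0.08], [-0.81, 0.15], [-0.8, 0.22], [-0.78, 0.29], [-0.75, 0.36], [-0.71, 0.42], [-0.67, 0.48], [-0.63, 0.54], [-0.58, 0.59], [-0.53, 0.64], [-0.47, 0.68], [-0.41, 0.72]]
[ 0.6300291  -0.19888034  0.07580067]
0.96 [302.4  268.52] [ 0.63032519 -0.20708601  0.074     ]
```

View pics/d.png

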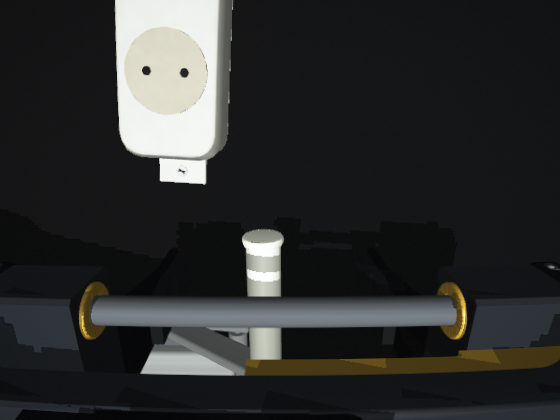

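The grip stands between the open fingers at column 265, and the network puts it within 1 mm in x. I'll close on it and swing.

```bash
python3 -m jog '[[[0,0,0,0,0,0,1],[0,0,0,0,0,0,1],[0,0,0,0,0,0,1],[0,0,0,0,0,0,1],[0,0,0,0,0,0,1],[0,0,0,0,0,0,1],[0,0,0,0,0,0,1],[0,0,0,0,0,0,1]]]' 15
python3 -m jog '[[[0,-0.48,-0.67,0,0,0,1],[0,-0.54,-0.63,0,0,0,1],[0,-0.59,-0.58,0,0,0,1],[0,-0.64,-0.53,0,0,0,1]]]'
```

```text
time: 4.9
position: [0.6305, -0.1994, 0.0775]
tool_rot: [-2.142, -2.298, 0.0]
ft_force: [0.2, 0.4, 0.4]
grip_width: 0.356
time: 5.3
position: [0.6114, -0.2006, 0.1046]
tool_rot: [2.136, 2.294, 0.009]
ft_force: [6.8, 2.3, 2.9]
grip_width: 0.175
```

```bash
python3 -m jog '[[[0,-0.68,-0.47,0,0,0,1],[0,-0.72,-0.41,0,0,0,1],[0,-0.75,-0.34,0,0,0,1],[0,-0.78,-0.28,0,0,0,1],[0,-0.8,-0.21,0,0,0,1],[0,-0.82,-0.14,0,0,0,1],[0,-0.83,-0.07,0,0,0,1],[0,-0.83,0.01,0,0,0,1]]]'
python3 -m jog '[[[0,-0.82,0.08,0,0,0,1],[0,-0.81,0.15,0,0,0,1],[0,-0.8,0.22,0,0,0,1],[0,-0.78,0.29,0,0,0,1],[0,-0.75,0.36,0,0,0,1],[0,-0.71,0.42,0,0,0,1],[0,-0.67,0.48,0,0,0,1],[0,-0.63,0.54,0,0,0,1],[0,-0.58,0.59,0,0,0,1],[0,-0.53,0.64,0,0,0,1],[0,-0.47,0.68,0,0,0,1],[0,0,0,0,0,0,1]]]'
```

```text
time: 6.1
position: [0.5516, -0.2055, 0.1279]
tool_rot: [2.132, 2.29, 0.013]
ft_force: [3.7, 2.2, 19.8]
grip_width: 0.174
time: 7.3
position: [0.467, -0.2126, 0.076]
tool_rot: [-2.143, -2.294, 0.007]
ft_force: [-5.1, -2.2, 3.3]
grip_width: 0.173
```

```bash
python3 -m jog '[[[0,0,0,0,0,0,8.7],[0,0,0,0,0,0,8.7],[0,0,0,0,0,0,8.7],[0,0,0,0,0,0,8.7],[0,0,0,0,0,0,8.7],[0,0,0,0,0,0,8.7],[0,0,-2,0,0,0,8.7],[0,0,-3,0,0,0,8.7],[0,0,-4,0,0,0,8.7],[0,0,-4,0,0,0,8.7],[0,0,-3,0,0,0,8.7]]]'
python3 -m jog '[[[-1,1,-2,0,0,0,8.7],[-1,1,-2,0,0,0,8.7],[-1.5,1,-2,0,0,0,8.7],[-1.5,0.5,-2,0,0,0,8.7],[-1.5,0,0,0,0,0,8.7],[0,0,0,0,0,0,8.7],[0,0,0,0,0,0,8.7]]]'
python3 - <<'E'
from h import *
np.set_printoptions(precision=4,suppress=True)
w=imaging.get_image("wrist");s=imaging.get_image("side");sc=imaging.get_image("scene")
yaw=np.radians(4);Rz=R.from_euler('z',4,degrees=True).as_matrix();O=np.array([.539,-.3357,0])
def plate(u,y,z=8,t=.40): # mm along plate from hinge, y, above underside
    return O+Rz@np.array([-.09+.001*(u*np.cos(t)-z*np.sin(t)),.001*y,.045+.001*(u*np.sin(t)+z*np.cos(t))])
print("model rest",plate(65,0))
for c,im in [("wrist",w),("side",s),("scene",sc)]:
    for l,z in [("handle_mid",.062),("rest_mid",plate(65,0)[2]),("bar_mid",.009)]:
        for d in finder.spot_point(l,c)[:2]:print(c,l,round(d["conf"],2),np.array(d["point"])*[420,560],atz(im,d["point"],z))
P=[plate(65,0),plate(50,34,24),plate(50,-34,24),plate(0,75),plate(0,-75),plate(175,75),plate(175,-75)]
vis=[]
for im in (w,s,sc):
    f=np.ascontiguousarray(im["frame"][:,:,::-1]).copy()
    for q in proj(im,np.array(P)): cv2.circle(f,tuple(int(round(v)) for v in q),2,(0,0,255),-1)
    vis.append(f)
b=vis[1][110:280,250:480];c=vis[2][200:370,280:500]
b=cv2.resize(b,(400,296));c=cv2.resize(c,(384,296))
top=cv2.resize(vis[0],(400,300))
cv2.imwrite("pics/e.png",np.vstack([np.hstack([b,c]),np.hstack([top,np.zeros((300,384,3),np.uint8)])]))
E
```

```text
time: 8.4
position: [0.4716, -0.2108, 0.2392]
tool_rot: [2.14, 2.296, 0.002]
ft_force: [-0.0, 0.1, -0.1]
grip_width: 0.99
time: 9.1
position: [0.5095, -0.2727, 0.3147]
tool_rot: [-2.142, -2.295, 0.001]
ft_force: [1.0, 0.5, -0.2]
grip_width: 1.003
model rest [ 0.5058 -0.338   0.0777]
wrist handle_mid 0.59 [128.31 238.  ] [ 0.4682 -0.2188  0.062 ]
wrist rest_mid 0.91 [235.2   262.024] [ 0.5031 -0.3389  0.0777]
side handle_mid 0.76 [178.794 342.104] [ 0.4715 -0.2182  0.062 ]
side rest_mid 0.59 [154.812 350.616] [ 0.4997 -0.3338  0.0777]
side bar_mid 0.93 [245.112 182.616] [0.6955 0.169  0.009 ]
side bar_mid 0.81 [272.706 276.08 ] [0.4548 0.1402 0.009 ]
scene handle_mid 0.78 [260.82  326.424] [ 0.4525 -0.2188  0.062 ]
scene rest_mid 0.85 [264.012 388.304] [ 0.509  -0.3478  0.0777]
scene bar_mid 0.83 [228.312 217.112] [0.4517 0.1388 0.009 ]
scene bar_mid 0.8 [261.408 226.52 ] [0.3576 0.018  0.009 ]
```

View pics/e.png

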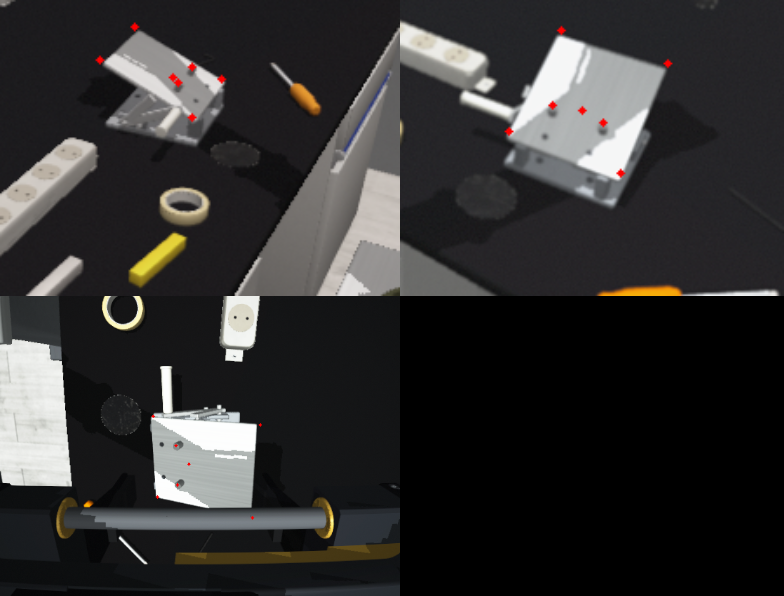

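The lever stands on the -x side at about (167,390) in the wrist panel, and the plate is propped at the modelled 0.40 rad tilt. The projected pins match the image. Next is the bar.

```bash
python3 -m jog '[[[4,0,0,0,0,0,8.7],[4,0,0,0,0,0,8.7],[4,0,0,0,0,0,8.7],[4,0,0,0,0,0,8.7],[4,0,0,0,0,0,8.7],[4,0,0.5,0,0,0,8.7],[4,0,0.5,0,0,0,8.7],[3,0,0.5,0,0,0,8.7],[1.5,0,0,0,0,0,8.7],[0,0,0,0,0,0,8.7],[0,0,0,0,0,0,8.7]]]'
python3 - <<'E'
from h import *
np.set_printoptions(precision=4,suppress=True)
w=imaging.get_image("wrist")
for d in finder.spot_point("bar_mid","wrist")[:4]:print(round(d["conf"],2),np.array(d["point"])*[420,560],atz(w,d["point"],.009))
f=np.ascontiguousarray(w["frame"][:,:,::-1]).copy()
for d in finder.trace("bar","wrist")[:4]:
    m=d["region"].astype(np.uint8);b=cv2.boxPoints(cv2.minAreaRect(cv2.findNonZero(m)))
    q=np.array([atz(w,[p[1]/420,p[0]/560],.018) for p in b]);e=q[1]-q[0],q[2]-q[1];l=max(e,key=np.linalg.norm)
    print(round(d["conf"],2),q.mean(0),"sizes",[np.linalg.norm(x) for x in e],"dir",np.degrees(np.arctan2(l[1],l[0])),"rgb",w["frame"][d["region"]].mean(0))
    cv2.polylines(f,[b.astype(int)],True,(0,0,255),1)
cv2.imwrite("pics/f.png",f)
E
```

```text
time: 10.8
position: [0.4877, 0.0504, 0.3014]
tool_rot: [2.142, 2.297, -0.0]
ft_force: [0.3, -0.9, 0.1]
grip_width: 0.998
0.78 [101.22 245.  ] [0.4505 0.1336 0.009 ]
0.74 [186.984 171.808] [0.3605 0.0205 0.009 ]
0.56 [ 82.488 453.376] [0.7017 0.176  0.009 ]
0.91 [0.45   0.1363 0.018 ] sizes [np.float64(0.0999066344901906), np.float64(0.018955687544426923)] dir 85.78339696607678 rgb [236.0409 235.8151 232.0251]
0.77 [0.3636 0.0278 0.018 ] sizes [np.float64(0.10217997032361331), np.float64(0.021909934520823383)] dir 80.79981506874469 rgb [222.7693 217.1241   0.2843]
0.65 [0.6943 0.1747 0.018 ] sizes [np.float64(0.026459418321207805), np.float64(0.10092749672019188)] dir -63.658930746111515 rgb [126.5602  73.9708  35.036 ]
```

View pics/f.png

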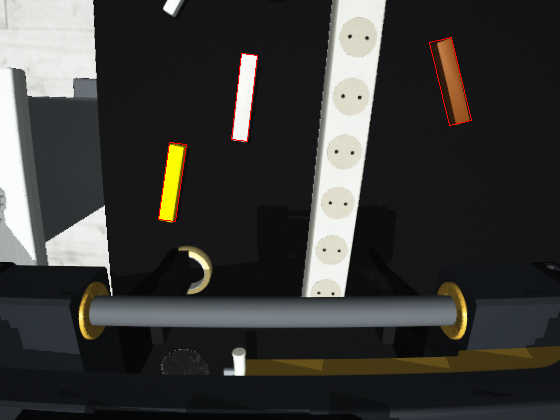

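The steel bar is the white one at (245,97), centred at (0.450,0.136), with its long axis at 85.8°. Going down onto it.

```bash
python3 -m jog '[[[0,0,0,0,0,8,8.7],[2,-1.1,3,0,0,0,8.7],[2.2,-1.1,3,0,0,0,8.7],[2.1,-1.1,3,0,0,0,8.7],[2,-1.0,3,0,0,0,8.7],[0,0,3,0,0,0,8.7],[0,0,3,0,0,0,6],[0,0,3,0,0,0,5],[0,0,2.4,0,0,0,5],[0,0,2,0,0,0,5],[0,0,0,0,0,0,5],[0,0,0,0,0,0,5]]]' 25
python3 - <<'E'
from h import *
np.set_printoptions(precision=4,suppress=True)
w=imaging.get_image("wrist")
for d in finder.trace("bar","wrist")[:2]:
    m=d["region"].astype(np.uint8);b=cv2.boxPoints(cv2.minAreaRect(cv2.findNonZero(m)))
    q=np.array([atz(w,[p[1]/420,p[0]/560],.018) for p in b]);e=q[1]-q[0],q[2]-q[1];l=max(e,key=np.linalg.norm)
    print(round(d["conf"],2),q.mean(0),"sizes",[np.linalg.norm(x) for x in e],"dir",np.degrees(np.arctan2(l[1],l[0])))
save(w,"g.png");print(ctrl.get_state()["position"])
E
```

```text
time: 12.15
position: [0.4509, 0.1363, 0.0475]
tool_rot: [-2.299, -2.141, 0.0]
ft_force: [0.1, 0.2, -0.4]
grip_width: 0.601
0.65 [0.4492 0.1377 0.018 ] sizes [np.float64(0.01750093127741534), np.float64(0.10255196638237594)] dir -93.4271737407468
[0.4517 0.1369 0.0486]
```

```bash
python3 -m jog '[[[0.1,-0.1,1.2,0,0,0,5],[0,0,1.1,0,0,0,5],[0,0,0,0,0,0,5],[0,0,0,0,0,0,1],[0,0,0,0,0,0,1],[0,0,0,0,0,0,1],[0,0,0,0,0,0,1],[0,0,0,0,0,0,1],[0,0,0,0,0,0,1],[0,0,0,0,0,0,1]]]' 25
python3 -m jog '[[[0,0,-2,0,0,0,1],[0,0,-3,0,0,0,1],[0,0,-4,0,0,0,1],[0,0,-4,0,0,0,1],[0,0,-4,0,0,0,1],[0,0,-4,0,0,0,1],[0,0,0,0,0,0,1],[0,0,0,0,0,0,1]]]'
```

```text
time: 13.25
position: [0.4494, 0.138, 0.0244]
tool_rot: [-2.298, -2.143, 0.001]
ft_force: [-1.5, -0.7, 1.8]
grip_width: 0.206
time: 14.05
position: [0.4498, 0.138, 0.2345]
tool_rot: [2.297, 2.142, 0.002]
ft_force: [-0.7, -0.6, -3.1]
grip_width: 0.204
```

The bar is held: opening 17.9 mm, and the force reading shows its weight of about 2.4 N. Moving over to the stage and tilting.

```bash
python3 -m jog '[[[0,0,0,0,0,-4,1],[-2,0,0,0,0,-4,1],[-4.5,-0.1,0,0,0,0,1],[-4.6,-0.1,0,0,0,0,1],[-4.6,-0.1,0,0,0,0,1],[-4.6,-0.1,0,0,0,0,1],[-4.6,-0.1,0,0,0,0,1],[-4.6,-0.1,0,0,0,0,1],[-4.6,-0.1,0,0,0,0,1],[-4.6,-0.1,0,0,0,0,1],[-4.6,0,0,0,0,0,1],[-3,0,0,0,0,0,1]]]'
python3 -m jog '[[[-1.7,0,0,-4,0,0,1],[0,0,0,-6.3,0,0,1],[0,0,0,-6.3,0,0,1],[0,0,0,-6.3,0,0,1],[0,0,0,0,0,0,1],[0,0,0,0,0,0,1],[0,0,0,0,0,0,1]]]'
cat >> h.py <<'E'
Rz=R.from_euler('z',4,degrees=True).as_matrix();O=np.array([.539,-.3357,0])
def plate(u,y,z=8,t=.40,O=O,Rz=Rz):
    return O+Rz@np.array([-.09+.001*(u*np.cos(t)-z*np.sin(t)),.001*y,.045+.001*(u*np.sin(t)+z*np.cos(t))])
E
python3 - <<'E'
from h import *
np.set_printoptions(precision=4,suppress=True)
s=ctrl.get_state();w=imaging.get_image("wrist")
T=R.from_rotvec(s["tool_rot"]).as_matrix();print(s["position"],T,s["joint_positions"])
print("delta tool cm",100*T.T@(plate(72,0,8+24.4)-s["position"]))
for l in ["rest_mid","bar_mid"]:
    for d in finder.spot_point(l,"wrist")[:2]:print(l,round(d["conf"],2),np.array(d["point"])*[420,560])
f=np.ascontiguousarray(w["frame"][:,:,::-1]).copy()
P=np.array([plate(50,34,24),plate(50,-34,24),plate(65,0),plate(0,75),plate(0,-75),plate(175,75)])
for q in proj(w,P): print(q);cv2.circle(f,tuple(int(round(v)) for v in q),2,(0,0,255),-1)
cv2.imwrite("pics/h.png",f)
E
```

```text
time: 15.25
position: [0.4703, -0.3278, 0.2313]
tool_rot: [-2.144, -2.291, 0.005]
ft_force: [-0.6, -0.9, -1.8]
grip_width: 0.205
time: 15.95
position: [0.4747, -0.3406, 0.2338]
tool_rot: [1.936, 2.08, 0.419]
ft_force: [0.1, -0.5, -2.4]
grip_width: 0.203
[ 0.4747 -0.3406  0.2338] [[-0.0718  0.9196  0.3862]
 [ 0.9974  0.0661  0.0281]
 [ 0.0003  0.3872 -0.922 ]] [ 0.5295 -0.0034  0.2156  1.8988 -0.3428  0.9942  0.9688]
delta tool cm [ 0.0304 -2.4706 13.1655]
rest_mid 0.59 [199.71  233.184]
bar_mid 0.8 [276.99  272.888]
[213.7102 164.8013]
[217.3514 241.5042]
[235.1013 199.5105]
[155.7591 113.4686]
[170.4712 274.1907]
[363.9573 113.7477]
```

View pics/h.png

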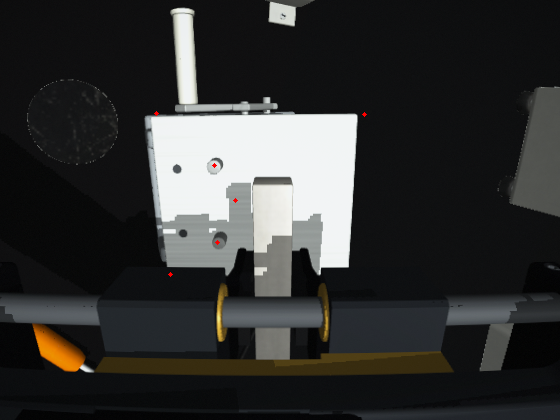

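The pins at (214,166) and (219,241) match the model within about a pixel. Going down to about 7 mm above the plate.

```bash
python3 -m jog '[[[0,-0.7,2,0,0,0,1],[0,-0.8,3,0,0,0,1],[0,-0.97,3,0,0,0,1],[0,0,2.5,0,0,0,1],[0,0,1.5,0,0,0,1],[0,0,0.5,0,0,0,1],[0,0,0,0,0,0,1],[0,0,0,0,0,0,1],[0,0,0,0,0,0,1]]]'
python3 - <<'E'
from h import *
np.set_printoptions(precision=4,suppress=True)
s=ctrl.get_state();w=imaging.get_image("wrist");sd=imaging.get_image("side")
T=R.from_rotvec(s["tool_rot"]).as_matrix();print(s["position"],s["ft_force"],"tilt",np.arcsin(T[2,1]))
print("delta tool cm",100*T.T@(plate(72,0,8+24.4)-s["position"]))
f=np.ascontiguousarray(w["frame"][:,:,::-1]).copy()
for q in proj(w,np.array([plate(50,34,24),plate(50,-34,24),plate(65,50,8),plate(81,50,26)])): print(q)
g=np.ascontiguousarray(sd["frame"][110:250,270:450,::-1])
cv2.imwrite("pics/i.png",np.vstack([f[:,:][60:360],cv2.resize(g,(560,300),interpolation=cv2.INTER_CUBIC)]))
E
```

```text
time: 17.0
position: [0.5, -0.3405, 0.1111]
tool_rot: [1.934, 2.074, 0.421]
ft_force: [0.1, 0.2, -2.5]
grip_width: 0.201
[ 0.5    -0.3405  0.1111] [ 0.0535  0.1627 -2.5176] tilt 0.4016583470622651
delta tool cm [ 0.2036 -0.0518  0.8735]
[221.8515 204.7302]
[227.6095 325.4482]
[254.3726 165.6597]
[287.4088 172.4802]
```

View pics/i.png

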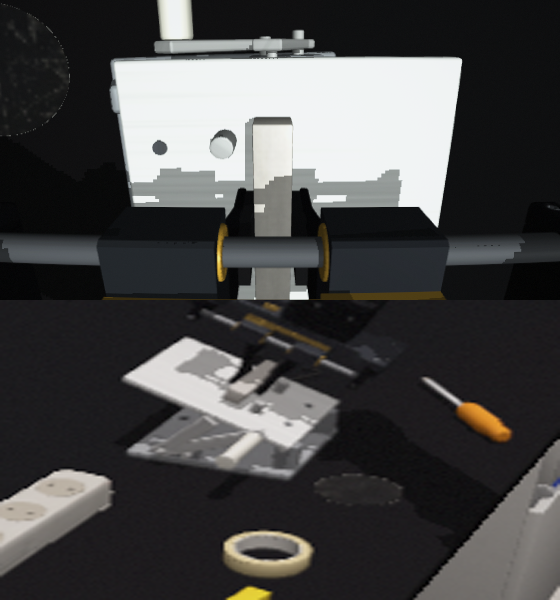

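Pin at (222,207) against (222,205) predicted. The bar is parallel to the hinge edge and clear above the pins. Lowering to contact.

```bash
python3 -m jog '[[[0.15,0,0.3,0,0,0,1],[0,0,0.3,0,0,0,1],[0,0,0.1,0,0,0,1],[0,0,0.1,0,0,0,1],[0,0,0,0,0,0,1],[0,0,0,0,0,0,1]]]'
python3 - <<'E'
from h import *
np.set_printoptions(precision=4,suppress=True)
s=ctrl.get_state();w=imaging.get_image("wrist")
T=R.from_rotvec(s["tool_rot"]).as_matrix();print(s["position"],"F tool",T.T@s["ft_force"])
print("delta tool cm",100*T.T@(plate(72,0,8+24.4)-s["position"]))
p=s["position"]
B=[p+T@np.array([l,e,.0244-.018]) for l in(.05,) for e in(-.009,.009)]
print(proj(w,np.array(B)));print(proj(w,np.array([plate(50,34,24)])))
cv2.imwrite("pics/j.png",cv2.resize(np.ascontiguousarray(w["frame"][140:300,140:360,::-1]),(770,560)))
E
```

```text
time: 17.7
position: [0.5021, -0.3377, 0.1033]
tool_rot: [1.936, 2.077, 0.422]
ft_force: [-7.6, 3.0, 8.9]
grip_width: 0.202
[ 0.5021 -0.3377  0.1033] F tool [  3.5477  -3.3465 -11.0809]
delta tool cm [-0.0572  0.0463  0.0666]
[[247.9689 180.8795]
 [289.2827 180.9036]]
[[221.7141 215.1352]]
```

View pics/j.png

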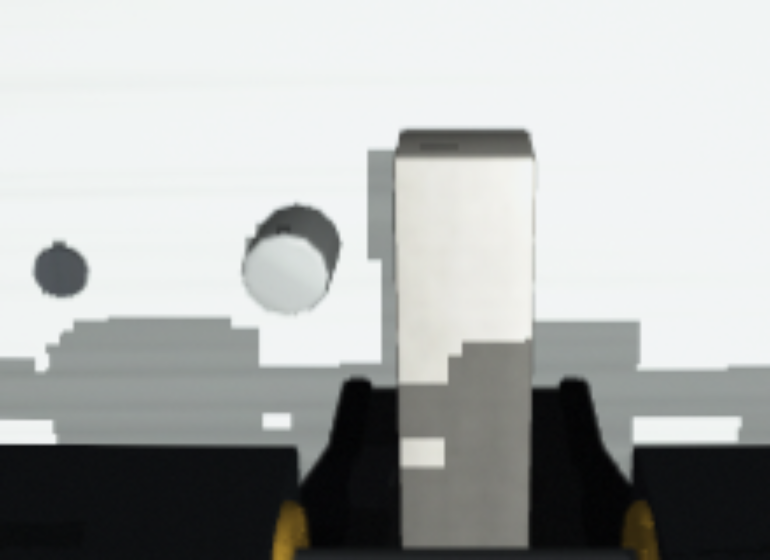

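The bar is touching the plate with about 11 N. Relative to the pin it is laterally centred to within about 0.5 mm, with the pin at (290,272) and the bar end at (465,157) in the crop. Sliding down.

```bash
python3 -m jog '[[[0,-0.1,-0.05,0,0,0,1],[0,-0.1,0,0,0,0,1],[0,-0.1,0,0,0,0,1],[0,-0.1,0,0,0,0,1],[0,-0.1,0,0,0,0,1],[0,0,0,0,0,0,1],[0,0,0,0,0,0,1]]]' 12
python3 - <<'E'
from h import *
np.set_printoptions(precision=4,suppress=True)
s=ctrl.get_state();T=R.from_rotvec(s["tool_rot"]).as_matrix();print("F tool",T.T@s["ft_force"],"delta to rest cm",100*T.T@(plate(65,0,8+24.4)-s["position"]))
E
python3 -m jog '[[[0,-0.1,0,0,0,0,1],[0,-0.1,0,0,0,0,1],[0,0,0,0,0,0,1],[0,0,0,0,0,0,1]]]'
python3 - <<'E'
from h import *
np.set_printoptions(precision=4,suppress=True)
s=ctrl.get_state();T=R.from_rotvec(s["tool_rot"]).as_matrix();print("F tool",T.T@s["ft_force"],"delta to rest cm",100*T.T@(plate(65,0,8+24.4)-s["position"]))
E
```

```text
time: 18.45
position: [0.4989, -0.3389, 0.1021]
tool_rot: [1.934, 2.074, 0.421]
ft_force: [0.5, 0.9, 5.5]
grip_width: 0.207
F tool [ 0.8375  2.6253 -4.8505] delta to rest cm [ 0.0398 -0.3093  0.0761]
time: 18.85
position: [0.4969, -0.3393, 0.1012]
tool_rot: [1.934, 2.074, 0.421]
ft_force: [0.3, 0.0, 4.7]
grip_width: 0.203
F tool [-0.0126  2.1202 -4.2549] delta to rest cm [ 0.064  -0.0843  0.0735]
```

```bash
python3 -m jog '[[[0,-0.1,0,0,0,0,1],[0,-0.1,0,0,0,0,1],[0,0,0,0,0,0,1],[0,0,0,0,0,0,1]]]'
python3 - <<'E'
from h import *
np.set_printoptions(precision=4,suppress=True)
s=ctrl.get_state();w=imaging.get_image("wrist");T=R.from_rotvec(s["tool_rot"]).as_matrix();print("F tool",T.T@s["ft_force"],"delta to rest cm",100*T.T@(plate(65,0,8+24.4)-s["position"]))
cv2.imwrite("pics/k.png",cv2.resize(np.ascontiguousarray(w["frame"][140:300,140:360,::-1]),(770,560)))
E
```

```text
time: 19.25
position: [0.4951, -0.3395, 0.1004]
tool_rot: [1.934, 2.073, 0.421]
ft_force: [0.8, -0.9, 4.5]
grip_width: 0.212
F tool [-0.9149  2.4569 -3.8693] delta to rest cm [0.0748 0.1149 0.0765]
```

View pics/k.png

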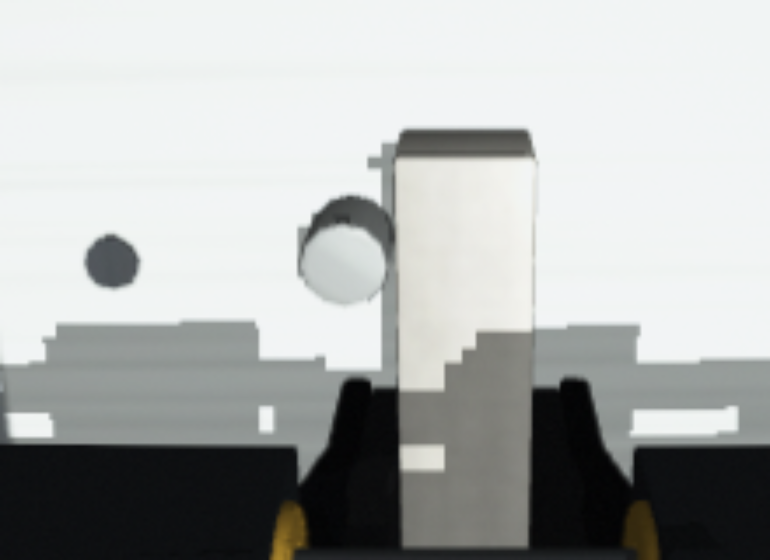

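About 1.3 mm is left to the pin at (345,264). The bar has drifted about 1 mm towards -y, so I'll correct that and continue until contact.

```bash
cat > f.py <<'E'
from h import *
np.set_printoptions(precision=4,suppress=True)
s=ctrl.get_state();T=R.from_rotvec(s["tool_rot"]).as_matrix();print("F tool",T.T@s["ft_force"],"mom",T.T@s["torque"],"delta to rest cm",100*T.T@(plate(65,0,8+24.4)-s["position"]))
E
python3 -m jog '[[[0.08,-0.05,0,0,0,0,1],[0,-0.05,0,0,0,0,1],[0,0,0,0,0,0,1],[0,0,0,0,0,0,1]]]'; python3 f.py
python3 -m jog '[[[0.0,-0.1,0,0,0,0,1],[0,0,0,0,0,0,1],[0,0,0,0,0,0,1]]]'; python3 f.py
```

```text
time: 19.7
position: [0.4947, -0.3394, 0.1003]
tool_rot: [1.933, 2.072, 0.42]
ft_force: [4.0, -2.6, 4.0]
grip_width: 0.206
F tool [-2.9019  5.0664 -2.2276] mom [-0.7662 -0.5241 -0.1502] delta to rest cm [0.056  0.1502 0.0794]
time: 20.0
position: [0.4945, -0.3393, 0.1002]
tool_rot: [1.931, 2.072, 0.42]
ft_force: [7.0, -2.8, 3.4]
grip_width: 0.207
F tool [-3.2698  7.5428 -0.443 ] mom [-1.0403 -0.6261 -0.1816] delta to rest cm [0.0477 0.1755 0.0839]
```

Contact: the downhill resistance rises with each step. I'll add a small lateral trim, press a little and open slightly.

```bash
python3 -m jog '[[[0.1,0.05,-0.03,0,0,0,1],[0.05,0,0,0,0,0,1],[0,0,0,0,0,0,1],[0,0,0,0,0,0,1]]]'; python3 f.py
python3 -m jog '[[[0,0,0,0,0,0,2.6],[0,0,0,0,0,0,2.6],[0,0,0,0,0,0,2.6],[0,0,0,0,0,0,2.6]]]'; python3 f.py
```

```text
time: 20.4
position: [0.4943, -0.3383, 0.1004]
tool_rot: [1.932, 2.072, 0.419]
ft_force: [6.5, -3.5, 0.9]
grip_width: 0.207
F tool [-3.9366  6.1365  1.6147] mom [-1.0004 -0.9387 -0.2552] delta to rest cm [-0.0485  0.174   0.0976]
time: 20.8
position: [0.4914, -0.3355, 0.0977]
tool_rot: [1.938, 2.078, 0.421]
ft_force: [0.7, -0.4, -0.3]
grip_width: 0.291
F tool [-0.4904  0.4605  0.5571] mom [ 0.4487 -0.0189  0.0087] delta to rest cm [-0.3477  0.5329 -0.0424]
```

Released. The arm eased downhill, so the uphill finger is now at the bar's upper face. I'll recentre it without contact, nudge the bar gently onto both pins, then back off.

```bash
python3 -m jog '[[[0,0.3,0,0,0,0,2.6],[-0.3,0,-0.1,0,0,0,2.6],[0,0,0,0,0,0,2.6],[0,-0.2,0,0,0,0,2.6],[0,-0.15,0,0,0,0,2.6],[0,-0.1,0,0,0,0,2.6],[0,0,0,0,0,0,2.6],[0,0,0,0,0,0,2.6]]]'; python3 f.py
```

```text
time: 21.6
position: [0.4908, -0.3393, 0.0992]
tool_rot: [1.936, 2.076, 0.421]
ft_force: [1.0, 0.0, 0.1]
grip_width: 0.3
F tool [-0.0631  0.9388  0.2619] mom [0.4138 0.0642 0.0073] delta to rest cm [0.0232 0.5497 0.1238]
```

```bash
python3 -m jog '[[[0,-0.1,0,0,0,0,2.6],[0,-0.1,0,0,0,0,2.6],[0,-0.1,0,0,0,0,2.6],[0,0,0,0,0,0,2.6],[0,0,0,0,0,0,2.6]]]'; python3 f.py
python3 -m jog '[[[0,0.2,0,0,0,0,2.6],[0,0.15,0,0,0,0,4],[0,0,0,0,0,0,5],[0,0,0,0,0,0,5],[0,0,0,0,0,0,5],[0,0,-1,0,0,0,5],[0,0,-2,0,0,0,5],[0,0,-3,0,0,0,8.7],[0,0,-4,0,0,0,8.7],[0,0,-4,0,0,0,8.7],[0,0,0,0,0,0,8.7],[0,0,0,0,0,0,8.7]]]'
python3 - <<'E'
from h import *
w=imaging.get_image("wrist");s=imaging.get_image("side");sc=imaging.get_image("scene")
for q in proj(w,np.array([plate(74,50,26),plate(56,50,26),plate(74,-50,26),plate(56,-50,26),plate(50,34,24),plate(50,-34,24)])):print(q)
a=w["frame"][90:270,110:350,::-1];a=cv2.resize(np.ascontiguousarray(a),(800,600));cv2.imwrite("pics/l.png",a)
E
```

```text
time: 22.1
position: [0.4904, -0.3393, 0.0993]
tool_rot: [1.932, 2.075, 0.423]
ft_force: [7.2, 0.1, -1.2]
grip_width: 0.299
F tool [-0.4455  6.1685  3.8943] mom [-0.93    0.0295 -0.0329] delta to rest cm [0.0234 0.5811 0.1583]
time: 23.3
position: [0.4368, -0.3439, 0.2302]
tool_rot: [1.935, 2.073, 0.42]
ft_force: [-0.4, 0.6, -0.6]
grip_width: 0.937
[286.08175165 142.57985894]
[264.50745989 142.56624683]
[284.73839876 252.63323754]
[265.16825978 252.64747141]
[257.62156646 161.24350133]
[258.5147376 235.6396949]
```

View pics/l.png

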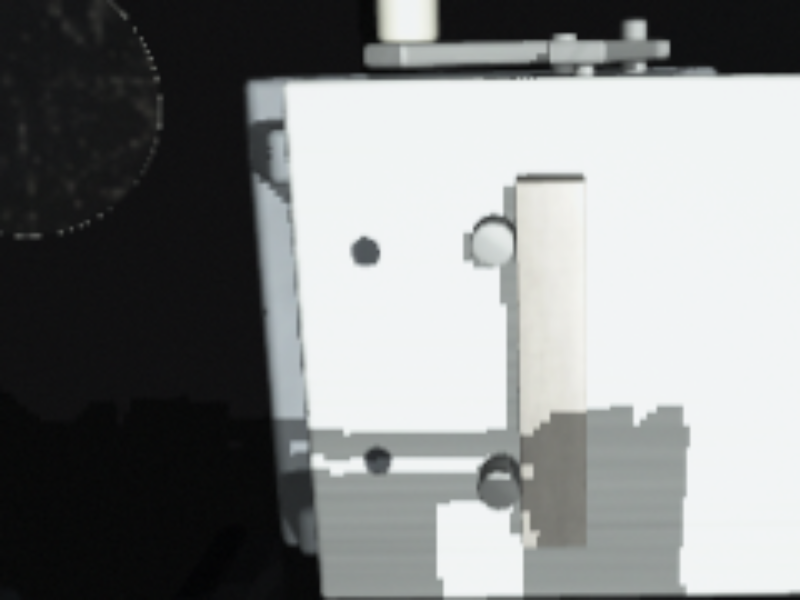

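The bar lies against both pins, at (493,243) and (499,485). Its ends are at rows 181 and 547, so its middle is at row 364, the same as midway between the pins. The lever is still over, and the gripper is clear.

```bash
python3 - <<'E'
from h import *
from bench import close_job
w=imaging.get_image("side")
for l,z in [("handle_mid",.062),("tape_roll",0),("loupe",0),("beaker",0)]:
    for d in finder.spot_point(l,"side")[:1]:print(l,round(d["conf"],2),atz(w,d["point"],z).round(3))
print(close_job())
E
```

```text
handle_mid 0.96 [ 0.477 -0.225  0.062]
tape_roll 0.55 [ 0.367 -0.078  0.   ]
loupe 0.76 [0.369 0.263 0.   ]
beaker 0.67 [0.461 0.284 0.   ]
the job is handed in; nothing more can be done
None
```

The lever is over its centre point and propping the stage open, and the steel bar lies flat on the plate against both stop pins. I handed the job in at about 23 s on the robot's clock, with the gripper lifted clear.

- **Lever:** I swung it to about 148° with the grip held and let go, and it stayed over. The last look puts the grip at about (0.477, -0.225) m, about 1 cm from where it should be on the stop. That gap is within the network's scatter.
- **Bar:** I set it on the sloping plate about 6 mm above the pins and slid it down until it met resistance. After letting go, I nudged it with one finger at about 6 N to seat it on both pins. In the last wrist picture it touches both pins. Its middle and the midpoint of the pins fall on the same image row, so it is centred to within about 0.5 mm.
- **Other things:** The beaker and loupe read within about 6 mm of where they first were. The tape roll reads about 14 mm away, but at low confidence (0.55). The arm went nowhere near it, so I take that as network error, though I did not check it in a picture.

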